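# Seat and clamp a deep-well plate on the orbital shaker

### The arm

A 6-joint arm with a two-finger parallel gripper is mounted at the origin on the work surface. World frame = base frame: x ahead of the robot, y to its left, z up, the work surface at z = 0. Lengths are in mm, angles in rad, forces in N, time in s.
With the tool pointing down it reaches from about 300 to 775 mm from the base axis. Payload 14.6 kg.
Tool frame: the origin (TCP) lies on the mounting face of the last link; the fingertips stand 199 mm ahead of it and the grasp point (between the pads) lies 180 mm ahead of it; z points along the fingers, y is the line along which they close (so a half turn about z gives the same grasp; the last joint's range is limited). The gripper opens to 94 mm and grips with 3 to 60 N. Pads are 16 mm wide; open, the fingers measure 119 mm over their backs; the gripper's body (75 mm by 177 mm) begins 78 mm behind the grasp point.
Start: joints at [1.238, 0.3, 1.521, -0, 1.321, -0.067], TCP at [144.473, 530.677, 404.646] pointing down, gripper open.
Joint ranges: [-3.03, 3.03], [-0.79, 2.21], [0.23, 2.52], [-1.04, 4.18], [0, 3.07], [-2.55, 2.55]. Speed limits (rad/s): [2.22, 2.22, 2.57, 3.14, 3.14, 3.14].

### API

Orientations are given as [roll, pitch, yaw] about the fixed x, y, z axes, in that order (R = Rz(yaw) Ry(pitch) Rx(roll)).
In Python, from cell import manip gives the robot as it stands. The module is installed in compiled form; this text tells all that it offers.
- The arm moves only by the shell command python3 -m creep 'ROWS' [FORCE]. ROWS is a JSON object of lists of equal length, an entry for each row: "slide": the shift along the world's x, y, z in cm, a list of three; "turn": the turn about the world's z in rad; "claw": the opening, from 0 (shut) to 1 (fully open). A call has 1 to 8 rows; each row shifts and turns the commanded pose from where the row before left it; what a row does not reach is not made up. A row lasts 1/8 s, in which the tool goes at most 62.5 mm and 10.7 degrees, less where a joint would pass 70% of its speed; a pose out of reach is approached as far as the arm can. A call with a gripper value outside its range is refused whole. The fingers move at their own pace and stop on an object; FORCE is the grip in N (left out, the last holds). Time passes only in rows, so rows that do not move let the fingers close. It gives the time, the measured TCP pose, the force, the opening and the grip force at its end, in the units of the state.
- manip.read_state(): the state, without advancing time (a new reading comes with each control period).
- manip.camera(name): name is "scene" or "top" or "wrist"; returns (picture, depth): 384x512x3 uint8, red, green, blue; 384x512 float32, mm along the optical axis (not along the pixel's ray), 0 where there is no reading.
- manip.calibration(name): a dict with "intrinsics" (3x3 intrinsics, pixels), "pose" (4x4, takes a point from camera to world coordinates). Camera axes: x right, y up, looking along -z (the intrinsics and any distortion apply to the point x, -y, -z); pixel columns grow to the right and rows downward; lengths in mm; the calibration is good to about 2 mm. A picture is of the moment at which its call begins: read the wrist's pose just before it. calibration takes no time and is no camera call; for the wrist camera it gives the pose at the moment of the call.
- manip.sign_off(): hands the job in; it is judged then, once.
Trained networks look in the newest picture that a camera, given by its name, has taken for a name from the list of things; names that differ only in an ending like _2 or _b are one class to them, and where a whole thing is asked for, a point or a joint stands for the part that bears it (a point fixed in the world has none). Each returns a list of dicts, best first, with "score" (0 to 1); they miss things now and then, are a little off and sometimes report something else, mostly with a low value. They report only what shows in the picture. A call takes as long as a camera call.
- manip.cut_out(query, camera): "mask" (384x512 bool, what is visible of it) and "position" ([column, row] in pixels, amid what is visible of it).
The state is a dict: "clock": time; "joints": joint angles; "qd": joint speeds; "effort": joint torques, N m; "eef_pos": TCP position; "eef_rot": TCP orientation; "wrist_force": force on the tool from outside, world axes, zero at the start; "moment": the same for the moment, N m; "finger_gap": finger opening in mm; "finger_force": force on a finger pad.
Only numpy, scipy, OpenCV 4.12 (cv2) and the standard library are available. Lean on these libraries where they do the work, as an engineer would, in place of code of your own. Each camera call takes 0.05 s, during which the arm holds its last target. There are 200 camera calls.

### The job

Get the shaker ready to run: on its platform, push the crooked orange-topped plate into the free back corner, flush against its side rail and the fixed black back bar, just as the green-topped plate sits in the other corner, and slide the red clamp bar along its rails until it is snug against the fronts of both plates. Push only: do not lift or tip the plates, keep the green one in its corner, and leave the glassware beside the shaker where it stands.

Things in the scene. Friction and masses are not known exactly. Their poses are not given: they have to be found in the camera images.
- shaker: Orbital shaker, white housing with a control panel on its front; fixed, does not move. Origin: on the bench under the middle of the platform. Its x axis points from the control panel to the back, y to the left, z up ('shaker frame'). The top of the platform's black mat is 106 mm above the bench. The control panel reaches forward to x = -206 mm, below 85 mm above the bench.
- right_rail (a point): Middle of the inner face of the right aluminium side rail, at the mat: x = 0, y = -150 mm in the shaker frame. The rail runs along the shaker's x from -155 to +155 mm, 30 mm above the mat, 14 mm thick. The left rail mirrors it, inner face at y = +150 mm.
- back_stop (a point): Middle of the front face of the fixed black back bar, 24 mm above the mat: x = 125 mm, y = 0 in the shaker frame. The bar is a rod along the shaker's y, 18 mm in diameter, spanning between the rails, its end blocks standing on them. The plates stop against it.
- plate_loose: Orange-topped sealed deep-well plate to be seated: a plain block 127.8 mm (its x) by 85.5 mm (its y) by 44 mm high, about 0.25 kg, loose on the mat and standing crooked on the right-hand (-y) side of the platform. Origin: centre of its underside. Seated, its origin is at x = 61, y = -107 mm in the shaker frame, with its x axis parallel to the shaker's.
- plate_seated: Green-topped sealed deep-well plate, same size and mass, loose but already seated in the left (+y) back corner: origin (centre of the underside) at x = 61, y = +107 mm in the shaker frame.
- clamp_bar (a joint): Position in m of the red clamp bar along the rails: 0 at the front end of its travel (towards the control panel; bar axis at x = -115 mm in the shaker frame), growing as it is slid back towards the plates, at most 0.14. About 0.103 when it touches the fronts of both seated plates. It slides straight, cannot skew, needs about 4 N to slide and stays where it is left.
- bar_mid (a point): Middle of the clamp bar, on its axis, 24 mm above the mat. The bar is a red rod along the shaker's y, 18 mm in diameter, spanning the whole width between the rails, 15 mm clear of the mat. Its black end blocks ride on the rails and carry small knobs reaching 65 mm above the mat.
- amber_bottle: Amber bottle with blue cap on the bench to the right of the shaker, 68 mm in diameter, 145 mm high. Origin: centre of its underside. Leave alone.
- beaker: Glass beaker on the bench to the right of the shaker, 70 mm across, 90 mm high. Origin: centre of its underside. Leave alone.
- flask: Green glass conical flask on the bench to the left of the shaker, 80 mm across the foot, 112 mm high. Origin: centre of its underside. Leave alone.

How it is judged:
By the outcome, as a careful person would: the job done as asked, in the order asked, and still so for the second after the job is handed in, with the robot touching nothing.
It also fails if it takes over 45 s, if anything falls off the work surface, if the arm or the gripper's body presses on something with over 40 N, if the wrist force passes 120 N, or if a joint passes its speed limit or range.

## Working session

There is one attempt and no reset: what is moved stays moved. The work goes in short steps, Python scripts to look and compute and a shell command to move; the robot and the scene stay as the last step left them, time stands still between calls to the robot, and variables do not carry over. Pictures are saved under pics/ and viewed, at most 10 in all, crops included, and the job is handed in when it is done.

```bash
mkdir -p pics; cat > h.py <<'E'
import numpy as np, cv2
from cell import manip
def cloud(cam):
    p,d=manip.camera(cam); c=manip.calibration(cam); K=np.array(c["intrinsics"]); T=np.array(c["pose"])
    v,u=np.mgrid[:384,:512]
    X=np.stack([(u-K[0,2])/K[0,0]*d,-(v-K[1,2])/K[1,1]*d,-d],-1)
    return p,d,X@T[:3,:3].T+T[:3,3]
E
python3 - <<'E'
from h import *
ims=[]
for c in ["top","scene"]:
    p,d,W=cloud(c); np.savez(c,p=p,d=d,W=W); 
    cv2.imwrite(f"pics/{c}0.png",p[...,::-1])
    for q in ["plate_loose","plate_seated","clamp_bar","right_rail","shaker","amber_bottle","beaker","flask"]:
        try:
            for r in manip.cut_out(q,c)[:1]:
                m=r["mask"]&(d>0); w=W[m]
                print(c,q,round(r["score"],2),np.round(r["position"]),m.sum(),np.round(np.median(w,0)),np.round(np.percentile(w,[2,98],axis=0)).tolist())
                np.save(f"m_{c}_{q}",m)
        except Exception as e: print(q,e)
print(manip.read_state())
E
```

```text
top plate_loose 0.72 [307. 196.] 2364 [600. -71. 149.] [[538.0, -121.0, 107.0], [667.0, -22.0, 152.0]]
top plate_seated 0.91 [236. 173.] 2307 [651.  80. 149.] [[591.0, 37.0, 116.0], [716.0, 123.0, 152.0]]
top clamp_bar 0.61 [275. 251.] 1486 [474. -10. 137.] [[451.0, -170.0, 130.0], [499.0, 156.0, 171.0]]
top right_rail 0.85 [279. 237.] 17555 [523. -18. 105.] [[396.0, -180.0, 72.0], [723.0, 144.0, 149.0]]
top shaker 0.85 [279. 232.] 17936 [524. -19. 105.] [[396.0, -181.0, 72.0], [725.0, 144.0, 150.0]]
top amber_bottle 0.96 [395. 194.] 1039 [ 619. -288.   96.] [[594.0, -353.0, -1.0], [655.0, -269.0, 145.0]]
top beaker 0.91 [380. 236.] 874 [ 528. -264.   44.] [[495.0, -282.0, 0.0], [557.0, -218.0, 90.0]]
top flask 0.97 [178. 194.] 747 [616. 221.  50.] [[590.0, 196.0, 9.0], [655.0, 261.0, 113.0]]
scene plate_loose 0.97 [203. 194.] 2061 [622. -77. 148.] [[547.0, -128.0, 112.0], [676.0, -24.0, 151.0]]
scene clamp_bar 0.76 [211. 143.] 1044 [480.  -8. 135.] [[456.0, -175.0, 125.0], [506.0, 152.0, 169.0]]
scene right_rail 0.79 [222. 204.] 12927 [639. -31. 104.] [[427.0, -187.0, 29.0], [751.0,
[... 397 characters left out ...]
662.0, 256.0, 111.0]]
{'clock': 0.9, 'joints': array([ 1.23841481e+00,  2.99900629e-01,  1.52098621e+00,  3.15970711e-05,
        1.32067040e+00, -6.65865553e-02]), 'qd': array([-0.00041402,  0.00018842,  0.00109633, -0.00209855, -0.00083771,
       -0.00119188]), 'effort': array([ 1.12558373e-03, -5.31651592e+01, -3.52918947e+01,  7.09567708e-02,
        2.12824607e-02,  8.02658292e-05]), 'eef_pos': array([144.4646481 , 530.68518777, 404.65107765]), 'eef_rot': array([ 3.14155528e+00, -2.81897426e-05,  2.87578987e+00]), 'wrist_force': array([ 0.03715803, -0.48962801,  0.2984083 ]), 'moment': array([-0.05161743, -0.00624915,  0.01882153]), 'finger_force': 0.0, 'finger_gap': 93.95631812814136}
```

```bash
cat > meas.py <<'E'
from h import *
def rect(W,m,zlo=144,zhi=158):
    w=W[m&(W[...,2]>zlo)&(W[...,2]<zhi)]
    (c,s,a)=cv2.minAreaRect(w[:,:2].astype(np.float32)); return np.round(c,1),np.round(s,1),round(a,1),len(w)
E
python3 - <<'E'
from meas import *
for c in ["top","scene"]:
    W=np.load(c+".npz")["W"]
    for q in ["plate_loose","plate_seated"]:
        try: print(c,q,rect(W,np.load(f"m_{c}_{q}.npy")))
        except Exception as e: print(e)
    m=np.load(f"m_{c}_clamp_bar.npy"); w=W[m&(W[...,2]>133)&(W[...,2]<143)]
    w=w[abs(w[:,1])<110]
    print(c,"bar",cv2.fitLine(w[:,:2].astype(np.float32),cv2.DIST_HUBER,0,.01,.01).ravel(), len(w))
    s=np.load(f"m_{c}_shaker.npy"); z=W[...,2]
    # rails at z=136
    w=W[s&(z>131)&(z<140)]; 
    for sg in (1,-1):
        k=w[(w[:,1]*sg>110)&(w[:,0]<700)&(w[:,0]>400)]
        if len(k)>50: print(c,"rail",sg,np.round(cv2.fitLine(k[:,:2].astype(np.float32),cv2.DIST_HUBER,0,.01,.01).ravel(),3),len(k))
a=cv2.imread("pics/top0.png")[130:310,140:430]; cv2.imwrite("pics/topc.png",cv2.resize(a,None,fx=2.7,fy=2.7,interpolation=cv2.INTER_CUBIC))
E
```

```text
top plate_loose (array([604.6, -72.5]), array([ 85.3, 127.3]), 71.2, 2181)
top plate_seated (array([655.7,  80.3]), array([ 85.2, 126.9]), 83.8, 2096)
top bar [1.07151233e-01 9.94242728e-01 4.75560364e+02 1.16023935e-01] 755
top rail 1 [ 9.97000e-01 -8.00000e-02  5.75378e+02  1.37942e+02] 750
top rail -1 [ 9.92000e-01 -1.26000e-01  5.53737e+02 -1.70568e+02] 988
scene plate_loose (array([607. , -75.1]), array([ 84.8, 127.9]), 70.9, 1630)
[Errno 2] No such file or directory: 'm_scene_plate_seated.npy'
scene bar [1.0154176e-01 9.9483126e-01 4.7976279e+02 1.6824597e-01] 353
scene rail 1 [ 9.97000e-01 -7.30000e-02  5.88054e+02  1.34666e+02] 433
scene rail -1 [ 9.90000e-01 -1.38000e-01  5.66570e+02 -1.75021e+02] 597
```

View pics/topc.png

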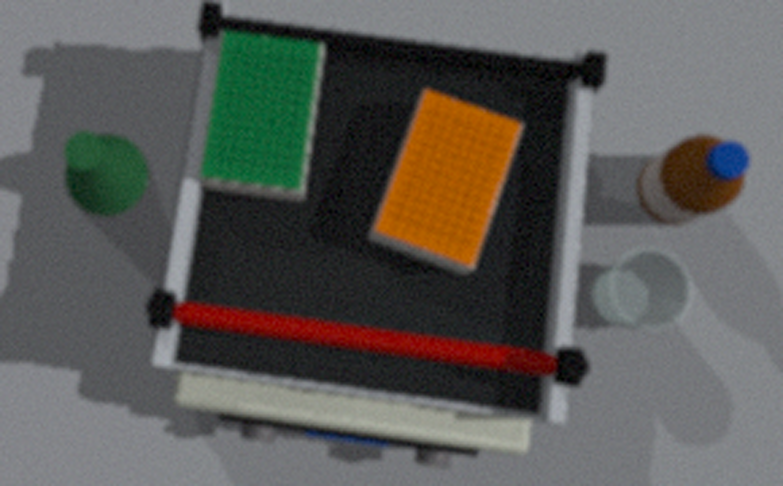

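View pics/scene0.png

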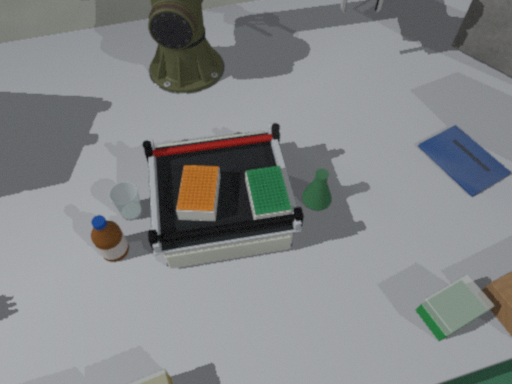

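The top view shows green seated back-left at about (260,115) and orange crooked at about (450,180). The red bar runs from (175,310) to (560,365), and the glassware stands outside the shaker. The scene view agrees. I put the shaker at about (584,-20) with a yaw of -6.15°. The loose plate is at (26,-50) in the shaker frame, turned -12.6°.

First I'll push sideways, with the open fingers lined up along the shaker's x.

```bash
python3 -m creep '{"slide":[[3.9,-4.3,0],[3.9,-4.3,0],[3.9,-4.3,0],[3.9,-4.3,0],[3.9,-4.3,0],[3.9,-4.3,0],[3.9,-4.3,0],[3.9,-4.3,0]],"turn":[-0.117,-0.117,-0.117,-0.117,-0.117,-0.117,-0.117,-0.117],"claw":[0.8,0.8,0.8,0.8,0.8,0.8,0.8,0.8]}'
```

```text
clock: 1.9
eef_pos: [457.5, 185.0, 404.9]
eef_rot: [3.141, -0.0, 1.936]
wrist_force: [0.7, 0.9, 0.0]
finger_gap: 75.3
finger_force: 0.0
```

```bash
python3 -m creep '{"slide":[[4.0,-4.3,0],[4.0,-4.3,0],[4.0,-4.4,0],[4.0,-4.3,0],[0,0,0],[0,0,-4.0],[0,0,-2.0],[0,0,0]],"turn":[-0.118,-0.118,-0.118,-0.118,0,0,0,0],"claw":[0.8,0.8,0.8,0.8,0.8,0.8,0.8,0.8]}'
python3 - <<'E'
from h import *
for c in ["wrist","top"]:
    p,d,W=cloud(c); cv2.imwrite(f"pics/{c}1.png",p[...,::-1])
E
```

```text
clock: 2.9
eef_pos: [616.0, 14.4, 343.5]
eef_rot: [-3.139, 0.0, 1.469]
wrist_force: [-0.3, 0.3, 0.1]
finger_gap: 75.1
finger_force: 0.0
```

View pics/wrist1.png

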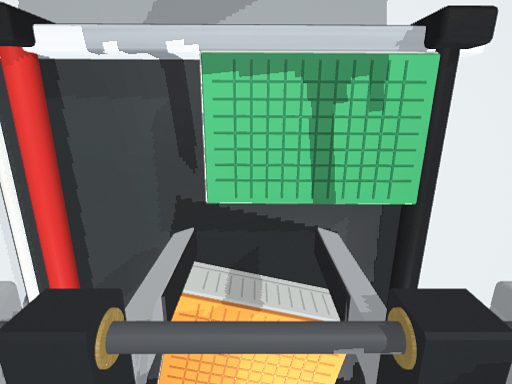

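The wrist view shows the fingertips at about (190,230) and (320,230), in the gap between the plates. The orange plate's front-left corner is at (195,262), close to the front finger, so I'll check this numerically.

```bash
cat >> meas.py <<'E'
th=np.radians(-6.15); XS=np.array([np.cos(th),np.sin(th)]); YS=np.array([-XS[1],XS[0]]); O=np.array([584.,-20.])
def sh(p): r=np.asarray(p)[...,:2]-O; return np.stack([r@XS,r@YS],-1)
def hue(p,lo,hi):
    h=cv2.cvtColor(p,cv2.COLOR_RGB2HSV); return (h[...,0]>=lo)&(h[...,0]<=hi)&(h[...,1]>110)&(h[...,2]>60)
def report(cams=("top",)):
    for c in cams:
        p,d,W=cloud(c)
        for n,lo,hi in (("orange",7,25),("green",50,85)):
            m=hue(p,lo,hi)&(d>0)&(abs(W[...,2]-149)<8)
            w=sh(W[m]).astype(np.float32)
            if len(w)<100: continue
            r=cv2.minAreaRect(w); print(c,n,np.round(r[0],1),np.round(r[1],1),round(r[2],1),"corners",np.round(cv2.boxPoints(r)).tolist())
        m=(hue(p,0,4)|hue(p,174,179))&(d>0)&(W[...,2]>124)&(W[...,2]<146)
        w=sh(W[m]); w=w[(abs(w[:,1])<140)&(w[:,0]<30)&(w[:,0]>-140)]
        if len(w)>30: print(c,"red bar x",np.round(np.percentile(w[:,0],[5,50,95]),1),"z",np.round(np.percentile(W[m][:,2],95)))
    s=manip.read_state(); print("tcp",np.round(sh(s["eef_pos"]),1),np.round(s["eef_pos"],1),"yaw",round(s["eef_rot"][2],3),np.round(s["wrist_force"],1),s["clock"])
E
python3 - <<'E'
from meas import *
report(("top","wrist"))
p,d,W=cloud("wrist")
for v,u in ((232,188),(245,180),(260,175),(232,322),(245,335),(265,200)): print(u,v,np.round(W[v,u]),sh(W[v,u]).round())
E
```

```text
top orange [ 26.5 -49.9] [ 85.2 126. ] 77.1 corners [[-44.0, -77.0], [78.0, -106.0], [97.0, -22.0], [-25.0, 6.0]]
top green [ 61.  114.9] [124.6  65.7] 0.4 corners [[-1.0, 147.0], [-1.0, 82.0], [124.0, 82.0], [123.0, 148.0]]
top red bar x [-117.9 -110.  -102. ] z 139.0
wrist orange [ 26.  -47.7] [ 80.5 125.6] 78.7 corners [[-44.0, -75.0], [80.0, -99.0], [95.0, -21.0], [-28.0, 4.0]]
wrist green [ 60.3 106.1] [125.2  83.4] 0.1 corners [[-2.0, 148.0], [-2.0, 64.0], [123.0, 65.0], [123.0, 148.0]]
wrist red bar x [-115.  -105.8 -101.7] z 140.0
tcp [28.6 37.3] [616.5  14.  346.1] yaw 1.468 [ 0.4  1.1 -0.6] 3.1
188 232 [577.  28. 155.] [-13.  47.]
180 245 [576.  28. 172.] [-13.  47.]
175 260 [577.  28. 189.] [-12.  47.]
322 232 [657.  20. 155.] [69. 47.]
335 245 [661.  20. 174.] [72. 48.]
200 265 [570. -16. 115.] [-14.   2.]
```

```bash
python3 -m creep '{"slide":[[0,0,-2.9],[0,0,0],[-0.11,-0.99,0],[-0.11,-0.99,0],[-0.09,-0.8,0],[-0.09,-0.8,0],[-0.09,-0.8,0],[-0.09,-0.8,0]],"turn":[0,0,0,0,0,0,0,0],"claw":[0.8,0.8,0.8,0.8,0.8,0.8,0.8,0.8]}'
python3 -m creep '{"slide":[[-0.06,-0.6,0],[-0.06,-0.6,0],[-0.06,-0.6,0],[-0.06,-0.6,0],[0,0,0]],"turn":[0,0,0,0,0],"claw":[0.8,0.8,0.8,0.8,0.8]}'
python3 -c "
from meas import *
report(('top','wrist'))"
```

```text
clock: 4.15
eef_pos: [610.6, -38.6, 315.7]
eef_rot: [-3.141, -0.0, 1.468]
wrist_force: [-0.4, 1.2, -0.2]
finger_gap: 75.2
finger_force: 0.6
clock: 4.78
eef_pos: [608.2, -62.6, 315.6]
eef_rot: [-3.142, 0.0, 1.467]
wrist_force: [-0.1, 0.2, 0.2]
finger_gap: 75.0
finger_force: 0.0
top green [ 61.5 108.2] [125.2  80. ] 0.0 corners [[-1.0, 148.0], [-1.0, 68.0], [124.0, 68.0], [124.0, 148.0]]
top red bar x [-117.9 -110.2 -102.1] z 140.0
wrist orange [ 34.2 -82.8] [ 73.5 123.7] 89.4 corners [[-28.0, -119.0], [96.0, -120.0], [96.0, -47.0], [-27.0, -45.0]]
wrist green [60.2 76.6] [125.2  21.6] 0.2 corners [[-2.0, 87.0], [-2.0, 66.0], [123.0, 66.0], [123.0, 88.0]]
wrist red bar x [-111.8 -103.5 -101.5] z 140.0
tcp [ 28.6 -39.4] [608.3 -62.2 315.6] yaw 1.468 [-0.   0.1 -0.2] 4.875
```

```bash
python3 -m creep '{"slide":[[-0.05,-0.5,0],[-0.05,-0.5,0],[-0.04,-0.4,0],[-0.02,-0.15,0],[-0.01,-0.1,0],[-0.01,-0.1,0]],"turn":[0,0,0,0,0,0],"claw":[0.8,0.8,0.8,0.8,0.8,0.8]}'
python3 -m creep '{"slide":[[-0.01,-0.1,0],[0,0,0]],"turn":[0,0],"claw":[0.8,0.8]}'
```

```text
clock: 5.62
eef_pos: [606.6, -78.7, 315.7]
eef_rot: [3.141, -0.002, 1.468]
wrist_force: [3.0, 13.7, 1.4]
finger_gap: 75.1
finger_force: 7.3
clock: 5.88
eef_pos: [606.6, -79.0, 315.8]
eef_rot: [3.141, -0.004, 1.468]
wrist_force: [3.0, 15.9, 1.7]
finger_gap: 75.3
finger_force: 8.4
```

```bash
python3 -m creep '{"slide":[[0.15,1.5,0],[0.15,1.5,0],[0,0,5.5],[-1.6,-1.2,0],[-1.6,-1.2,0],[-1.6,-1.2,0],[-1.6,-1.2,0],[-1.6,-1.2,0]],"turn":[0,0,0,0.174,0.174,0.174,0.174,0.174],"claw":[0.8,0.8,0.8,0.4,0.4,0.4,0.4,0.4]}'
python3 -m creep '{"slide":[[-1.6,-1.0,0],[0,0,0],[0,0,0],[0,0,0],[0,0,0]],"turn":[0.174,0.174,0.174,0.174,0],"claw":[0.4,0.4,0.4,0.4,0.4]}'
python3 - <<'E'
from meas import *
report(("top","wrist"))
p,d,W=cloud("wrist"); cv2.imwrite("pics/wrist2.png",p[...,::-1])
E
```

```text
clock: 6.88
eef_pos: [528.9, -110.4, 370.7]
eef_rot: [-3.141, 0.0, 2.344]
wrist_force: [0.2, -0.2, -0.5]
finger_gap: 37.4
finger_force: 0.0
clock: 7.5
eef_pos: [513.5, -120.2, 370.7]
eef_rot: [-3.141, -0.0, 3.033]
wrist_force: [-0.3, 0.1, 0.4]
finger_gap: 37.7
finger_force: 0.0
top orange [  35.7 -105.3] [ 81.8 127.6] 89.6 corners [[-28.0, -146.0], [99.0, -147.0], [100.0, -65.0], [-28.0, -64.0]]
top green [ 61.3 108.4] [125.6  79.8] 0.0 corners [[-2.0, 148.0], [-2.0, 68.0], [124.0, 68.0], [124.0, 148.0]]
top red bar x [-117.9 -110.2 -102.1] z 140.0
wrist orange [  25.7 -106.4] [ 82.2 109.3] 89.5 corners [[-29.0, -147.0], [80.0, -148.0], [81.0, -66.0], [-29.0, -65.0]]
wrist green [39.8 69.2] [86.6  8.7] 0.1 corners [[-4.0, 73.0], [-3.0, 65.0], [83.0, 65.0], [83.0, 74.0]]
wrist red bar x [-119.5 -112.4 -103.9] z 140.0
tcp [ -59.4 -107.3] [ 513.4 -120.4  370.7] yaw 3.03 [ 0.3  0.7 -0.1] 7.6
```

View pics/wrist2.png

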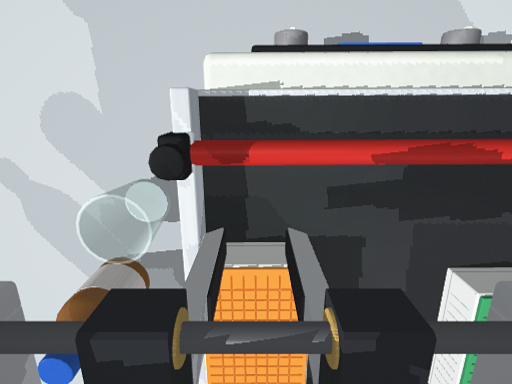

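Both fingertips, at about (220,230) and (290,230), are in front of the orange plate, which now lies along the rail. Next I'll lower and push it back.

```bash
python3 -m creep '{"slide":[[0,0,-5.5],[0,0,0],[1.0,-0.11,0],[0.8,-0.09,0],[0.6,-0.06,0],[0.6,-0.06,0],[0.6,-0.06,0],[0.5,-0.05,0]],"turn":[0,0,0,0,0,0,0,0],"claw":[0.4,0.4,0.4,0.4,0.4,0.4,0.4,0.4]}'
python3 -m creep '{"slide":[[0.2,-0.02,0],[0.15,-0.02,0],[0.1,-0.01,0],[0,0,0]],"turn":[0,0,0,0],"claw":[0.4,0.4,0.4,0.4]}'
python3 -c "
from meas import *
report(('top','wrist'))"
```

```text
clock: 8.65
eef_pos: [554.7, -125.0, 315.7]
eef_rot: [-3.142, -0.0, 3.034]
wrist_force: [-2.6, 0.6, 2.0]
finger_gap: 37.4
finger_force: 1.1
clock: 9.15
eef_pos: [558.9, -125.4, 315.6]
eef_rot: [-3.142, 0.0, 3.034]
wrist_force: [-0.5, 0.8, 0.0]
finger_gap: 37.6
finger_force: 0.0
top orange [  60.1 -105.9] [ 83.4 125.6] 89.3 corners [[-3.0, -147.0], [122.0, -148.0], [123.0, -65.0], [-2.0, -63.0]]
top green [ 61.3 108.4] [125.7  80.5] 0.5 corners [[-2.0, 148.0], [-1.0, 68.0], [124.0, 69.0], [124.0, 149.0]]
top red bar x [-117.9 -110.2 -102. ] z 140.0
wrist orange [  28.9 -106.8] [81.3 72.5] 89.9 corners [[-7.0, -147.0], [65.0, -147.0], [65.0, -66.0], [-7.0, -66.0]]
wrist red bar x [-118.7 -110.6 -102.7] z 141.0
tcp [ -13.7 -107.5] [ 558.9 -125.4  315.7] yaw 3.034 [ 0.2 -0.1  0.2] 9.25
```

Nearly there, so I'll continue in 1 mm steps until contact.

```bash
python3 -m creep '{"slide":[[0.1,-0.01,0],[0.1,-0.01,0],[0,0,0]],"turn":[0,0,0],"claw":[0.4,0.4,0.4]}'
python3 -m creep '{"slide":[[0.1,-0.01,0],[0,0,0]],"turn":[0,0],"claw":[0.4,0.4]}'
```

```text
clock: 9.62
eef_pos: [560.8, -125.7, 315.7]
eef_rot: [-3.142, -0.001, 3.034]
wrist_force: [-5.3, 0.6, 2.6]
finger_gap: 37.4
finger_force: 2.4
clock: 9.88
eef_pos: [561.3, -125.7, 315.7]
eef_rot: [3.142, -0.003, 3.034]
wrist_force: [-13.9, 1.0, 7.9]
finger_gap: 37.6
finger_force: 7.1
```

```bash
python3 -m creep '{"slide":[[-1.5,0.16,0],[0,0,5.5],[2.4,1.7,0],[2.4,1.7,0],[2.4,1.7,0],[2.4,1.7,0],[0,0,0],[0,0,-5.5]],"turn":[0,0,0,0,0,0,0,0],"claw":[0.4,0.4,0,0,0,0,0,0]}' 5
python3 -c "
from meas import *
report(('top','wrist'))"
```

```text
clock: 10.88
eef_pos: [643.2, -56.4, 318.7]
eef_rot: [-3.141, 0.008, 3.034]
wrist_force: [0.4, -0.6, -0.3]
finger_gap: 0.4
finger_force: 0.0
top green [ 60.9 108.3] [125.1  79.6] 0.1 corners [[-2.0, 148.0], [-2.0, 68.0], [123.0, 69.0], [123.0, 148.0]]
top red bar x [-118.  -110.2 -102.1] z 139.0
wrist orange [ 66.4 -92.7] [137.4 130.3] 0.3 corners [[-3.0, -28.0], [-2.0, -158.0], [135.0, -157.0], [135.0, -27.0]]
wrist green [65.7 83.4] [137.1  37.6] 0.3 corners [[-3.0, 102.0], [-3.0, 64.0], [134.0, 65.0], [134.0, 103.0]]
tcp [ 61.2 -30.1] [641.7 -56.5 310.4] yaw 3.033 [-1.6  0.5 -0.5] 10.975
```

```bash
python3 -m creep '{"slide":[[0,0,0],[-0.05,-0.5,0],[-0.05,-0.5,0],[-0.05,-0.5,0],[-0.02,-0.2,0],[-0.02,-0.15,0],[-0.01,-0.1,0],[0,0,0]],"turn":[0,0,0,0,0,0,0,0],"claw":[0,0,0,0,0,0,0,0]}'
```

```text
clock: 11.98
eef_pos: [640.9, -75.6, 315.6]
eef_rot: [3.142, -0.0, 3.034]
wrist_force: [0.0, 0.4, 0.2]
finger_gap: 0.3
finger_force: 0.0
```

```bash
python3 -m creep '{"slide":[[-0.01,-0.15,0],[-0.01,-0.1,0],[-0.01,-0.1,0],[0,0,0]],"turn":[0,0,0,0],"claw":[0,0,0,0]}'
python3 -m creep '{"slide":[[-0.01,-0.1,0],[-0.01,-0.1,0],[0,0,0]],"turn":[0,0,0],"claw":[0,0,0]}'
```

```text
clock: 12.48
eef_pos: [640.6, -78.9, 315.6]
eef_rot: [3.141, -0.0, 3.034]
wrist_force: [-0.5, 2.8, -0.4]
finger_gap: 0.4
finger_force: 1.4
clock: 12.85
eef_pos: [640.5, -79.5, 315.7]
eef_rot: [3.139, -0.0, 3.035]
wrist_force: [-0.6, 14.9, 1.8]
finger_gap: 0.6
finger_force: 7.4
```

```bash
python3 -m creep '{"slide":[[0.2,2.0,0],[0,0,5.5],[-4,1.1,0],[-4,1.1,0],[-4,1.1,0],[-4,1.1,0],[-4,1.1,0],[0,0,0]],"turn":[0,0,0,0,0,0,0,0],"claw":[0,0,0,0,0,0,0,0]}'
python3 - <<'E'
from meas import *
report(("top","wrist"))
p,d,W=cloud("top"); a=p[130:310,140:430,::-1]; cv2.imwrite("pics/top2.png",cv2.resize(a,None,fx=2.7,fy=2.7,interpolation=cv2.INTER_CUBIC))
E
```

```text
clock: 13.85
eef_pos: [440.8, -5.2, 371.1]
eef_rot: [-3.141, 0.001, 3.035]
wrist_force: [0.4, 0.3, -0.3]
finger_gap: 0.8
finger_force: 0.0
top orange [  61.1 -106.7] [126.3  84.6] 0.0 corners [[-2.0, -64.0], [-2.0, -149.0], [124.0, -149.0], [124.0, -64.0]]
top green [ 61.1 108.3] [125.3  79.8] 0.2 corners [[-2.0, 148.0], [-1.0, 68.0], [124.0, 69.0], [124.0, 148.0]]
top red bar x [-117.8 -110.2 -102.1] z 139.0
wrist orange [  -1.3 -114.1] [ 3.  66.7] 0.8 corners [[-3.0, -81.0], [-2.0, -147.0], [1.0, -147.0], [-0.0, -81.0]]
wrist green [ -2.  113.3] [ 3.  66.8] 0.1 corners [[-4.0, 147.0], [-3.0, 80.0], [-0.0, 80.0], [-0.0, 147.0]]
wrist red bar x [-119.4 -114.6 -105.9] z 140.0
tcp [-142.1   -1.1] [442.6  -5.8 371.2] yaw 3.034 [ 1.1 -0.2  1.2] 13.95
```

View pics/top2.png

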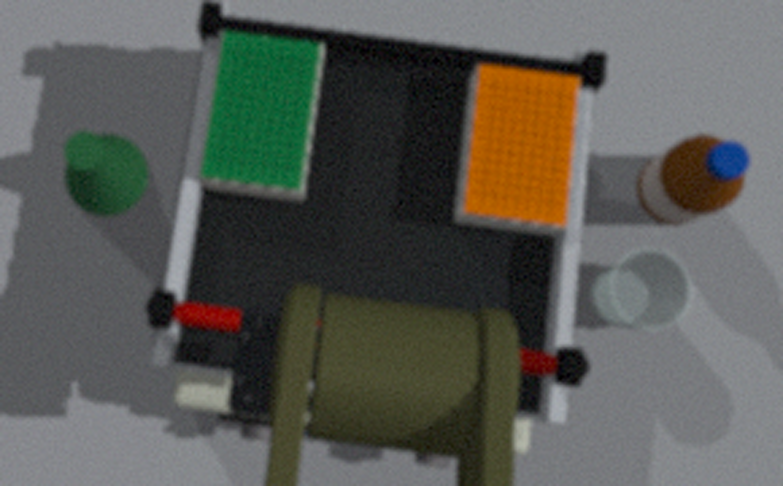

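The top view shows the orange plate in the back-right corner at about (525,145), measured at (61.1,-106.7) with no yaw error. Green and the glassware haven't moved. Next, the clamp bar.

```bash
python3 -m creep '{"slide":[[0,0,-5.0],[0,0,0],[1.0,-0.11,0],[1.0,-0.11,0],[1.0,-0.11,0],[1.0,-0.11,0],[1.0,-0.11,0],[1.0,-0.11,0]],"turn":[0,0,0,0,0,0,0,0],"claw":[0,0,0,0,0,0,0,0]}'
python3 -m creep '{"slide":[[1.0,-0.11,0],[1.0,-0.11,0],[0.8,-0.08,0],[0.6,-0.06,0],[0.4,-0.04,0],[0,0,0]],"turn":[0,0,0,0,0,0],"claw":[0,0,0,0,0,0]}'
python3 -c "
from meas import *
report(('top','wrist'))"
```

```text
clock: 15.0
eef_pos: [503.1, -12.8, 320.7]
eef_rot: [3.142, -0.0, 3.034]
wrist_force: [-4.6, 0.4, 3.1]
finger_gap: 0.3
finger_force: 2.2
clock: 15.75
eef_pos: [540.6, -16.8, 320.6]
eef_rot: [-3.142, 0.001, 3.034]
wrist_force: [0.0, -0.1, -0.5]
finger_gap: 0.6
finger_force: 0.0
top orange [  61.8 -107. ] [ 85.9 126. ] 89.4 corners [[-2.0, -149.0], [124.0, -151.0], [125.0, -65.0], [-1.0, -63.0]]
top green [ 60.9 107.8] [124.7  81.1] 0.6 corners [[-2.0, 148.0], [-1.0, 67.0], [124.0, 68.0], [123.0, 149.0]]
top red bar x [-32.8 -25.2 -17.2] z 139.0
wrist orange [  28.2 -100.5] [71.3 25.6] 88.8 corners [[15.0, -136.0], [40.0, -136.0], [42.0, -65.0], [16.0, -65.0]]
wrist green [ 28.1 100.1] [25.8 69.4] 1.7 corners [[14.0, 134.0], [16.0, 65.0], [42.0, 66.0], [40.0, 135.0]]
wrist red bar x [-34.7 -30.3 -21.4] z 140.0
tcp [-43.7  -1.4] [540.4 -16.7 320.6] yaw 3.034 [-1.3 -0.5 -0.1] 15.85
```

```bash
python3 -m creep '{"slide":[[0.4,-0.04,0],[0.4,-0.04,0],[0.2,-0.02,0],[0.1,-0.01,0],[0.1,-0.01,0],[0,0,0]],"turn":[0,0,0,0,0,0],"claw":[0,0,0,0,0,0]}'
python3 -m creep '{"slide":[[0.1,-0.01,0]],"turn":[0],"claw":[0]}'
python3 -m creep '{"slide":[[0.1,-0.01,0]],"turn":[0],"claw":[0]}'
```

```text
clock: 16.6
eef_pos: [552.4, -18.0, 320.6]
eef_rot: [-3.142, 0.0, 3.034]
wrist_force: [-2.7, -1.4, 0.5]
finger_gap: 0.8
finger_force: 1.4
clock: 16.73
eef_pos: [553.3, -18.0, 320.6]
eef_rot: [-3.142, -0.0, 3.034]
wrist_force: [-4.1, -1.2, 0.6]
finger_gap: 0.6
finger_force: 2.0
clock: 16.85
eef_pos: [554.3, -18.2, 320.6]
eef_rot: [-3.141, -0.001, 3.034]
wrist_force: [-9.9, -0.6, 3.0]
finger_gap: 0.1
finger_force: 4.7
```

```bash
python3 -m creep '{"slide":[[0.1,-0.01,0],[0,0,0]],"turn":[0,0],"claw":[0,0]}'
python3 -c "
from meas import *
report(('top','wrist'))"
```

```text
clock: 17.1
eef_pos: [554.9, -18.2, 320.6]
eef_rot: [-3.141, -0.003, 3.034]
wrist_force: [-14.2, -1.1, 6.1]
finger_gap: 0.6
finger_force: 6.9
top orange [  61.5 -106. ] [ 83.6 126.2] 89.6 corners [[-2.0, -147.0], [124.0, -148.0], [125.0, -65.0], [-1.0, -64.0]]
top green [ 61.7 108. ] [125.   80.7] 0.2 corners [[-1.0, 148.0], [-1.0, 67.0], [124.0, 68.0], [124.0, 148.0]]
top red bar x [-19.5 -13.3  -6. ] z 139.0
wrist orange [  25.9 -100.8] [57.8 71.4] 0.2 corners [[-3.0, -65.0], [-3.0, -137.0], [55.0, -136.0], [55.0, -65.0]]
wrist green [ 25.9 100. ] [58.5 69.3] 0.3 corners [[-4.0, 135.0], [-3.0, 65.0], [55.0, 66.0], [55.0, 135.0]]
wrist red bar x [-21.4 -16.9  -7.9] z 140.0
tcp [-29.1  -1.3] [554.9 -18.2 320.6] yaw 3.034 [-13.2   0.    7.2] 17.2
```

The wrist force rose to 14 N, so the bar is snug. I'll retract and check.

```bash
python3 -m creep '{"slide":[[-1.0,0.11,0],[-2.0,0.2,0],[0,0,5],[0,0,5],[-4,3,2],[-2,5,0],[0,5.5,0],[0,0,0]],"turn":[0,0,0,0,0,0,0,0],"claw":[0,0,0,0,0,0,0,0]}'
python3 - <<'E'
from meas import *
report(("top","scene"))
p,d,W=cloud("top"); a=p[130:310,140:430,::-1]; cv2.imwrite("pics/top3.png",cv2.resize(a,None,fx=2.7,fy=2.7,interpolation=cv2.INTER_CUBIC))
E
```

```text
clock: 18.2
eef_pos: [464.7, 122.4, 440.9]
eef_rot: [3.141, 0.001, 3.038]
wrist_force: [0.3, -0.7, -0.1]
finger_gap: 0.4
finger_force: 0.0
top orange [  61.2 -106.3] [ 84.4 126.2] 89.5 corners [[-2.0, -148.0], [124.0, -149.0], [125.0, -65.0], [-2.0, -64.0]]
top green [ 61.8 108.2] [125.8  79.6] 0.0 corners [[-1.0, 148.0], [-1.0, 68.0], [125.0, 69.0], [125.0, 148.0]]
top red bar x [-19.7 -13.   -4.9] z 139.0
scene orange [  62.6 -111.1] [ 86.5 127.1] 89.4 corners [[-1.0, -154.0], [126.0, -155.0], [127.0, -68.0], [-1.0, -67.0]]
scene green [ 61.8 104.8] [ 79.4 123.6] 89.8 corners [[-0.0, 65.0], [123.0, 65.0], [124.0, 144.0], [0.0, 145.0]]
scene red bar x [-15.4  -6.9  -0.7] z 139.0
tcp [-133.1  126.4] [465.2 119.9 440.7] yaw 3.035 [-0.4 -0.1  0.6] 18.3
```

View pics/top3.png

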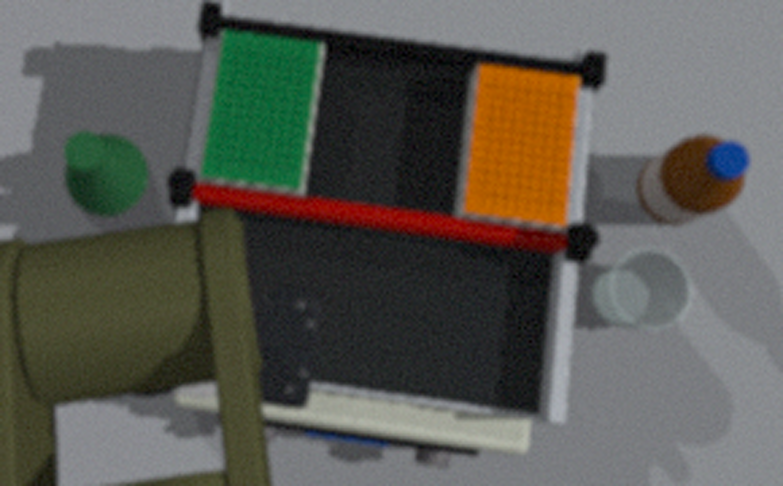

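The view shows both plates in their back corners, with the red bar from (195,190) to (565,240) against both fronts. The glassware hasn't moved and the arm is clear.

```bash
python3 -c "
from cell import manip
print(manip.sign_off())"
```

```text
the job is handed in; nothing more can be done
None
```

The job is handed in: the orange plate sits flush in the back-right corner, the red clamp bar is snug against both plates, and the green plate and glassware are where they were, at about 18 s on the robot's clock.

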